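Draw the filings tray home under the bench pin

TASK

Get the filings tray in place under the jeweller's bench pin: hook your fingertips behind its far lip and draw it flat along the bench to the stop bar, slide it sideways against the guide rail, and then, from behind the far lip, press it home so that it bears firmly on the bar for a moment, and leave it there, square, with the bar's soft sealing strip still squeezed so that no filings fall through. Do it by feel: do not bang or force it against the bar or the rail, do not lift or tip it, and leave the other things on the bench where they are.

Things in the scene. Friction and masses are not known exactly. Their poses are not given: they have to be found in the camera images.
- tray: Loose open steel tray, 0.4 to 0.9 kg, holding a loose brush, ring clamp and ring that may shift about in it. Origin: centre of its underside; at yaw 0 its +x side is the far side. 28 mm high, base 124 (x) by 174 (y) mm; an outward flange lip 4 mm thick runs round the top, 24 to 28 mm above the bench: 140 by 190 mm over the lip. Sliding it takes about 1 to 8 N.
- far_lip (a point): middle of the outer edge of the tray's far lip: 70 mm from the tray's origin along its +x, 28 mm up. At least 35 mm of clear bench lies behind it. The lip is 190 mm long.
- near_left (a point): the tray's near left top corner, at the outer edge of the lip: (-70, +95, 28) mm in the tray's frame
- near_right (a point): the tray's near right top corner: (-70, -95, 28) mm in the tray's frame
- far_left (a point): the tray's far left top corner: (+70, +95, 28) mm in the tray's frame
- mount: Fixed hardwood beam of the bench pin, 250 mm wide (y), 50 deep, 42 high, on the robot's side of the tray, with a 66 mm high anvil and a pin jutting 74 mm towards the tray, 70 wide, 44 to 62 mm up. Origin: on the bench, middle of the foot of its far face; +x out to the tray, +y left along the face. It carries an adjustable steel stop bar 186 mm wide, 42 high, parallel to it (see pin_tip).
- rail: Fixed hardwood rail left of the tray's place, square to the mount's face: 170 mm long (x), 20 thick, 34 high. Origin: on the bench at the foot of its inner (right, -y) face, at the mount's end; +x runs along it away from the mount. Rigid too: never over 20 N. At the start the tray's lip is 25 to 120 mm from the stop bar and 10 to 85 mm to the right of the rail.
- loupe: bystander: folded loupe, black and steel, about 85 x 34 x 16 mm, lying to the right of the tray. Origin: under its lens
- dapping_block: bystander: steel dapping block, a 50 mm cube with dimples, left of the rail. Origin: centre of its underside
- flux_jar: bystander: small amber jar, 48 mm across, 55 mm high, left of the rail. Origin: centre of its underside
- setting_punch: bystander: steel setting punch 120 mm long, 12 mm thick, lying behind the tray. Origin: its middle, on the bench
- pliers: bystander: pliers 160 mm long, 10 mm thick, lying behind and to the right. Origin: underneath, near the middle
- pin_tip (a point): Middle of the top of the pin's end, 74 mm from the mount's face (its +x), 62 mm up. Under it is the stop bar, faced with a soft rubber strip 16 to 34 mm up. The strip stands 17 to 41 mm from the mount's face, as the bar was last set: not measured, feel for it. It gives 3 mm at 0.6 N/mm, then is rigid: bear on it with 4 N or more for 0.3 s, never over 20 N. The tray's friction keeps it squeezed.
Things that resemble listed ones, but are neither listed nor needed, are in the scene too. There is more than one size of the rail; the one meant has the size given above. Leave any green look-alike of the tray alone.

How it is judged:
By the outcome, as a careful person would: the job done as asked, in the order asked, and still so for the second after the job is handed in, with the robot touching nothing.
It also fails if it takes over 67 s, if anything falls off the work surface, if the arm or the gripper's body presses on something with over 40 N, if the wrist force passes 120 N, or if a joint passes its speed limit or range.

ROBOT

A 7-joint arm with a two-finger parallel gripper is mounted at the origin on the work surface. World frame = base frame: x ahead of the robot, y to its left, z up, the work surface at z = 0. Lengths are in m, angles in rad, forces in N, time in s.
With the tool pointing down it reaches from about 0.4 to 0.85 m from the base axis. Payload 10.4 kg.
Tool frame: the origin (TCP) lies between the finger pads; the fingertips stand ahead of it and the grasp point (between the pads) lies 5 mm behind it (manip.tip_extent is the z of the fingertips in the tool frame, in m); z points along the fingers, y is the line along which they close (so a half turn about z gives the same grasp; the last joint's range is limited). The gripper opens to 85 mm and grips with 20 to 120 N. Pads are 22 mm wide; open, the fingers measure 114 mm over their backs; the gripper's body (76 mm by 85 mm) begins 54 mm behind the grasp point. The pads swing forward as they close: fully open they stand 13 mm farther back than shut.
Start: joints at [-1.294, 0.332, -0.065, 1.46, 0.022, 1.35, -0.088], TCP at [0.185, 0.597, 0.245] pointing down, gripper open.
Joint ranges: [-2.6, 2.6], [-0.5, 2.12], [-1.47, 1.34], [0.16, 2.42], [-1.27, 4.41], [0.06, 2.06], [-2.6, 2.6]. Speed limits (rad/s): [2.22, 2.22, 2.79, 2.79, 3.14, 3.14, 3.14].

INTERFACE

Orientations are given as a unit quaternion [x, y, z, w].
In Python, from workcell import status, viewer, manip gives the robot as it stands.
- The arm moves only by the tool play_rows, never from a script. Its argument "plan" is one flat list of numbers, 7 for each row, row after row: the turn, a rotation vector about the tool's x, y, z in degrees, then the shift along the tool's x, y, z in m, then the opening, from 0 (shut) to 1 (fully open). In form: [ax, ay, az, dx, dy, dz, grip, ax, ay, az, dx, dy, dz, grip, ...]. A call has 1 to 20 rows; each row is the pose to reach, as a shift and turn from the pose commanded when the call began, along the tool's axes at that moment; what a row does not reach only later rows make up. A row lasts 1/8 s, in which the tool goes at most 62.5 mm and 10.7 degrees, less where a joint would pass 70% of its speed; a pose out of reach is approached as far as the arm can. A call with a gripper value outside its range is refused whole. The fingers move at their own pace and stop on an object; "squeeze" is the grip in N (left out, the last holds). Time passes only in rows, so rows that repeat a pose let the fingers close. It gives the time, the measured TCP pose, the force, the opening and the grip force at its end, in the units of the state.
- status.get_obs(): the state, without advancing time (a new reading comes with each control period).
- viewer.camera(name): name is "side" or "top" or "wrist"; returns the picture (420x560x3 uint8, red, green, blue); there is no depth.
- viewer.camera_model(name): a dict with "fx", "fy", "cx", "cy" (pixels), "R" (3x3) and "t" (3): a world point X has camera coordinates R X + t. Camera axes: x right, y down, z forward; pixel columns grow to the right and rows downward; lengths in m; the calibration is good to about 2 mm. A picture is of the moment at which its call begins: read the wrist's pose just before it. camera_model takes no time and is no camera call; for the wrist camera it gives the pose at the moment of the call.
- manip.hand_in(): hands the job in; it is judged then, once.
The state is a dict: "clock": time; "joint_pos": joint angles; "joint_velocities": joint speeds; "tau": joint torques, N m; "position": TCP position; "ee_rot": TCP orientation; "ft_force": force on the tool from outside, world axes, zero at the start; "torque": the same for the moment, N m; "grip_width": opening from 0.0 (shut) to 1.0 (fully open); "grasp_force": force on a finger pad.
Only numpy, scipy, OpenCV 4.12 (cv2) and the standard library are available. Lean on these libraries where they do the work, as an engineer would, in place of code of your own. Each camera call takes 0.05 s, during which the arm holds its last target. There are 200 camera calls.

## Working session

There is one attempt and no reset: what is moved stays moved. The work goes in short steps, Python scripts to look and compute and a tool call to move; the robot and the scene stay as the last step left them, time stands still between calls to the robot, and variables do not carry over. Pictures are saved under pics/ and viewed, at most 10 in all, crops included, and the job is handed in when it is done.

Besides the shell and the picture viewer there is one more tool, called after ">>>" by a JSON object that holds its "api" and its "payload". play_rows: Moves the arm, as the interface text tells. Its arguments: {"type":"object","properties":{"plan":{"type":"array","items":{"type":"number"}},"squeeze":{"type":"number"}},"required":["plan"]}

```bash
mkdir -p pics; python3 - <<'E'
from workcell import status, viewer, manip
import cv2
print(status.get_obs()); print(manip.tip_extent)
for n in("top","side"):
    cv2.imwrite(f"pics/{n}0.png",viewer.camera(n)[:,:,::-1]); print(n,viewer.camera_model(n))
E
```

```text
{'clock': 0.0, 'joint_pos': array([-1.29358968,  0.33286574, -0.06470364,  1.46096999,  0.02159099,
        1.34991145, -0.08848559]), 'joint_velocities': array([-7.28625953e-04, -5.68051926e-04, -5.46509990e-04, -7.77193310e-04,
       -4.47828632e-05,  2.55233732e-04, -2.29528416e-04]), 'tau': array([ 2.41877224e-04, -6.25471830e+01,  4.90179111e-02, -3.91597724e+01,
        1.62058056e-02,  1.01864876e-02,  1.09988136e-06]), 'position': array([0.18447523, 0.59676487, 0.24450607]), 'ee_rot': array([ 1.49323979e-01,  9.88788055e-01, -7.25343321e-04, -7.94095425e-05]), 'ft_force': array([0.0223862 , 0.25533497, 0.60560724]), 'torque': array([ 0.0109265 , -0.01944091, -0.06856974]), 'grasp_force': 0.0, 'grip_width': 0.999318350007788}
0.014
top {'fx': 539.010059123106, 'fy': 539.010059123106, 'cx': 272.81589346037106, 'cy': 204.187352777413, 'R': array([[ 0.00868541, -0.99971289,  0.02233164],
       [-0.98052293, -0.01289652, -0.19598075],
       [ 0.19621249, -0.02019451, -0.98035343]]), 't': array([0.01730106, 0.49779915, 1.27210454])}
side {'fx': 426.2496092076857, 'fy': 426.2496092076857, 'cx': 280.03387614244133, 'cy': 206.93455646125446, 'R': array([[ 0.94804356, -0.31756497,  0.01912829],
       [-0.21428541, -0.68184579, -0.69940552],
       [ 0.23514924,  0.65896799, -0.71446905]]), 't': array([-0.44222669,  0.15148528,  1.05147552])}
```

View pics/top0.png

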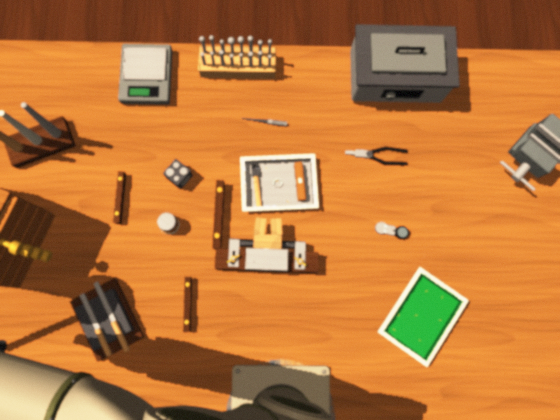

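View pics/side0.png

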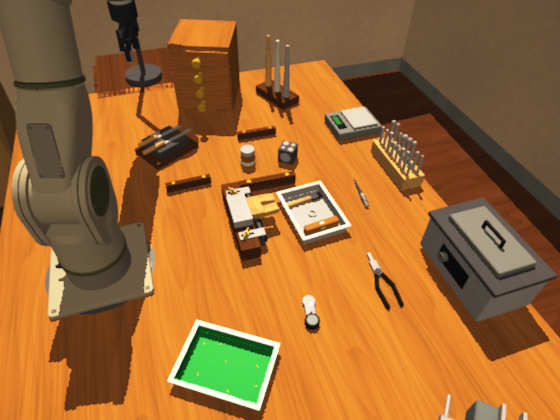

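The top view shows the steel tray at about (280,183) with a white lip, the rail at (219,215), the mount at (268,257) and the pin at (268,232). The punch is at (265,122), the pliers at (378,156) and the loupe at (393,230). The side view agrees. Next I'll measure the tray, rail and mount.

```bash
cat > h.py <<'E'
import numpy as np, cv2
from workcell import status, viewer, manip
def ray(n,px,z):
    m=viewer.camera_model(n);R=np.array(m["R"]);t=np.array(m["t"])
    px=np.atleast_2d(px).astype(float)
    d=np.c_[(px[:,0]-m["cx"])/m["fx"],(px[:,1]-m["cy"])/m["fy"],np.ones(len(px))]@R
    c=-R.T@t
    return (c+d*((z-c[2])/d[:,2])[:,None])[:,:2]
def proj(n,X):
    m=viewer.camera_model(n);p=np.atleast_2d(X)@np.array(m["R"]).T+m["t"]
    return np.c_[m["fx"]*p[:,0]/p[:,2]+m["cx"],m["fy"]*p[:,1]/p[:,2]+m["cy"]]
def tray(im):
    hsv=cv2.cvtColor(im,cv2.COLOR_RGB2HSV)
    m=((hsv[...,1]<70)&(hsv[...,2]>150)).astype(np.uint8)
    k=np.zeros_like(m);k[140:250,235:340]=m[140:250,235:340]
    n,l,s,_=cv2.connectedComponentsWithStats(k)
    i=1+np.argmax([s[j,2]*s[j,3] for j in range(1,n)])
    ys,xs=np.where(l==i); print("tray bbox",s[i])
    w=ray("top",np.c_[xs,ys],.028).astype(np.float32)
    r=cv2.minAreaRect(cv2.convexHull(w)*1000); return r,cv2.boxPoints(r)
E
python3 - <<'E'
from h import *
im=cv2.cvtColor(cv2.imread("pics/top0.png"),4)
r,b=tray(im);print(r);print(b.round(1))
hsv=cv2.cvtColor(im,cv2.COLOR_RGB2HSV)
dark=((hsv[...,2]<95)).astype(np.uint8)
sub=np.zeros_like(dark);sub[170:255,205:232]=dark[170:255,205:232]
ys,xs=np.where(sub>0)
rr=cv2.minAreaRect((ray("top",np.c_[xs,ys],.034)*1000).astype(np.float32)); print("rail",rr)
c=im[130:290,200:330,::-1];cv2.imwrite("pics/crop0.png",cv2.resize(c,None,fx=4.5,fy=3.7*4.5/4.5,interpolation=2)[:600])
s=cv2.cvtColor(cv2.imread("pics/side0.png"),4)
cv2.imwrite("pics/crop1.png",cv2.resize(s[165:265,215:355,::-1],None,fx=5.5,fy=5.5,interpolation=2))
E
```

```text
tray bbox [ 240  154   79   57 2933]
((559.0281982421875, 8.005706787109375), (140.48744201660156, 190.88575744628906), 3.460761547088623)
[[483.2  99. ]
 [494.7 -91.5]
 [634.9 -83. ]
 [623.4 107.5]]
rail ((470.0588684082031, 144.140380859375), (10.998764991760254, 155.28680419921875), 88.05589294433594)
```

View pics/crop0.png

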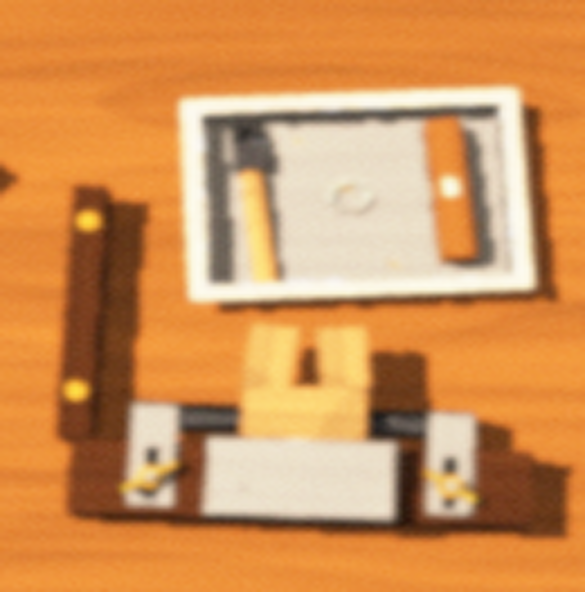

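View pics/crop1.png

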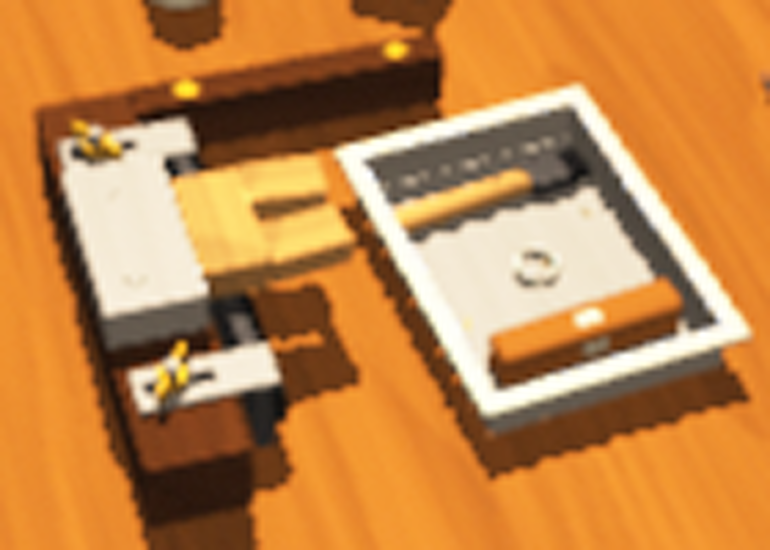

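The crops show the rail's right edge running from (224.2,180.5) to (221.6,248) in top pixels. The pin end lies at (255–282, 218), the black stop bar at row ~241, and the front edge of the beam top runs from (215.6,249) to (319,253). The tray is clear of the pin.

```bash
python3 - <<'E'
from h import *
f=lambda p,z:(ray("top",[(200+x/4.5,130+y/3.7) for x,y in p],z)*1000).round(1).tolist()
print("rail inner",f([(109,187),(97,437)],.034)); print("rail outer",f([(76,187),(58,437)],.034))
print("beam far edge",f([(70,440),(535,455)],.042),"near",f([(70,513),(535,527)],.042))
print("pin end",f([(248,325),(368,325)],.062)); print("bar far edge",f([(180,408),(425,415)],.042)); print("bracket ends",f([(130,402),(180,404),(425,411),(475,413)],.045))
# side checks: crop1 scale 5.5 offset 215,165
g=lambda p,z:(ray("side",[(215+x/5.5,165+y/5.5) for x,y in p],z)*1000).round(1).tolist()
print("side rail top inner",g([(438,67)],.034),"beam",g([(250,455),(150,470)],.042),"pin",g([(330,152),(355,240)],.062),"bracket",g([(190,120),(283,365),(270,345)],.045),"tray corners",g([(335,150),(582,85),(750,335),(488,415)],.028))
print("punch,pliers,loupe",(ray("top",[(243,120),(288,125),(345,153),(408,150),(408,164),(378,226),(410,234)],.01)*1000).round(0).tolist())
E
```

```text
rail inner [[559.2, 144.3], [389.9, 146.3]]
rail outer [[558.9, 162.5], [389.7, 167.3]]
beam far edge [[386.9, 160.1], [379.8, -90.2]] near [[339.3, 158.7], [332.9, -89.8]]
pin end [[460.8, 65.4], [461.7, 1.0]]
bar far edge [[408.6, 101.5], [405.5, -30.9]]
bracket ends [[411.8, 128.4], [410.8, 101.4], [407.7, -30.7], [406.7, -57.7]]
side rail top inner [[557.9, 140.0]] beam [[384.6, -89.6], [339.7, -84.3]] pin [[473.2, 67.1], [465.7, 5.6]] bracket [[417.7, 127.9], [413.8, -45.4], [411.7, -31.7]] tray corners [[487.5, 101.4], [629.0, 109.8], [638.0, -80.7], [499.9, -89.4]]
punch,pliers,loupe [[728.0, 101.0], [716.0, -16.0], [643.0, -163.0], [653.0, -327.0], [616.0, -326.0], [453.0, -243.0], [434.0, -323.0]]
```

```bash
cat >> h.py <<'E'
from scipy.spatial.transform import Rotation as Ro
def go(x,y,z,yaw,o=None):
    "yaw deg: tool y = world y rotated by yaw; prints turn and shift in tool axes"
    o=o or status.get_obs();R=Ro.from_quat(o["ee_rot"])
    c,s=np.cos(np.radians(yaw)),np.sin(np.radians(yaw))
    T=Ro.from_matrix(np.c_[[-c,-s,0],[-s,c,0],[0,0,-1]])
    print("t%.2f"%o["clock"],"turn",(R.inv()*T).as_rotvec(degrees=True).round(2),"shift",R.inv().apply(np.array([x,y,z])-o["position"]).round(4))
    print(R.as_matrix()[:,0].round(3),"f",np.round(o["ft_force"],2),"p",o["position"].round(4))
E
python3 -c "
from h import *
go(.652,.0145,.12,3.5);go(.652,.0145,.018,3.5)"
```

```text
t0.10 turn [-8.000e-02 -1.000e-02 -2.068e+01] shift [-0.6186 -0.4181  0.1252]
[-0.955  0.295 -0.   ] f [-0.06  0.08 -0.29] p [0.1845 0.5968 0.2446]
t0.10 turn [-8.000e-02 -1.000e-02 -2.068e+01] shift [-0.6186 -0.418   0.2272]
[-0.955  0.295 -0.   ] f [-0.06  0.08 -0.29] p [0.1845 0.5968 0.2446]
```

>>> {"api": "play_rows", "payload": {"plan": [0, 0, -1, -0.02, -0.0135, 0, 1, 0, 0, -3, -0.06, -0.0405, 0.005, 1, 0, 0, -5, -0.105, -0.071, 0.01, 1, 0, 0, -7, -0.155, -0.105, 0.02, 1, 0, 0, -9, -0.205, -0.139, 0.03, 1, 0, 0, -11, -0.255, -0.172, 0.04, 1, 0, 0, -13, -0.305, -0.206, 0.05, 1, 0, 0, -15, -0.355, -0.24, 0.06, 1, 0, 0, -17, -0.405, -0.274, 0.07, 1, 0, 0, -18, -0.455, -0.308, 0.08, 1, 0, 0, -19, -0.505, -0.341, 0.09, 1, 0, 0, -20, -0.55, -0.372, 0.105, 1, 0, 0, -20.7, -0.59, -0.399, 0.115, 1, 0, 0, -20.7, -0.61, -0.412, 0.125, 1, 0, 0, -20.7, -0.6186, -0.418, 0.125, 1, 0, 0, -20.7, -0.6186, -0.418, 0.125, 1, 0, 0, -20.7, -0.6186, -0.418, 0.125, 1]}}

```text
clock: 2.22
position: [0.6519, 0.0167, 0.1208]
ee_rot: [-0.032, 1.0, 0.0, 0.0]
ft_force: [0.2, -0.3, 1.3]
grip_width: 1.001
grasp_force: 0.0
```

```bash
python3 -c "
from h import *
go(.652,.0145,.018,3.5)
cv2.imwrite('pics/w1.png',viewer.camera('wrist')[:,:,::-1])"
```

```text
t2.23 turn [0.06 0.02 0.12] shift [ 0.     -0.0023  0.1028]
[-0.998 -0.063 -0.   ] f [ 0.19 -0.27  1.31] p [0.6519 0.0167 0.1208]
```

View pics/w1.png

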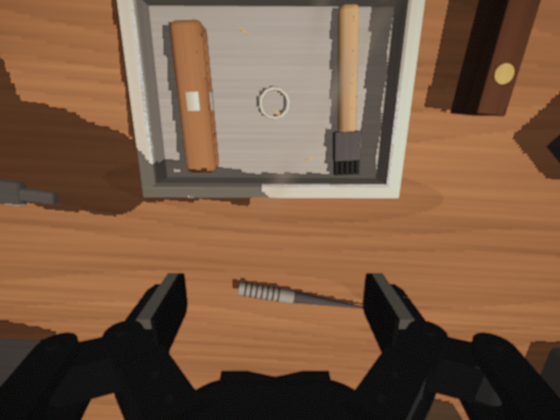

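The wrist view shows the far lip's outer edge running from (143,198) to (401,197). The punch lies from (237,287) to (362,307), behind and clear of the lip, with the open fingers on either side. I'll check both by ray casting.

```bash
python3 -c "
from h import *
print(ray('wrist',[(143,198),(401,197)],.028).round(4).tolist(), ray('wrist',[(237,287),(362,307)],.006).round(4).tolist())
print('fingertips px',proj('wrist',[[.652,.0167+.05,.108],[.652,.0167-.05,.108]]))"
```

```text
[[0.636, -0.082], [0.6231, 0.1102]] [[0.7209, -0.0123], [0.7348, 0.104]]
fingertips px [[368.45283056 283.79303838]
 [177.12525144 273.17481944]]
```

>>> {"api": "play_rows", "payload": {"plan": [0, 0, 0, 0, -0.001, 0.02, 1, 0, 0, 0, 0, -0.002, 0.05, 1, 0, 0, 0, 0, -0.002, 0.075, 1, 0, 0, 0, 0, -0.002, 0.088, 1, 0, 0, 0, 0, -0.002, 0.093, 1, 0, 0, 0, 0, -0.002, 0.097, 1, 0, 0, 0, 0, -0.002, 0.1, 1, 0, 0, 0, 0, -0.002, 0.102, 1, 0, 0, 0, 0, -0.002, 0.102, 1, 0, 0, 0, 0, -0.002, 0.102, 1]}}

```text
clock: 3.52
position: [0.6524, 0.0132, 0.0185]
ee_rot: [-0.031, 1.0, 0.0, 0.0]
ft_force: [-0.4, -0.5, 1.0]
grip_width: 0.997
grasp_force: 0.0
```

```bash
python3 -c "
from h import *
go(.552,.0145,.018,-1.5)
print(manip.tip_extent)
im=viewer.camera('side')[150:260,250:400,::-1]
cv2.imwrite('pics/s1.png',cv2.resize(im,None,fx=5,fy=5,interpolation=2))"
```

```text
t3.52 turn [0.01 0.02 5.02] shift [0.1001 0.0075 0.0005]
[-0.998 -0.061 -0.   ] f [-0.42 -0.49  1.  ] p [0.6524 0.0132 0.0185]
0.014
```

View pics/s1.png

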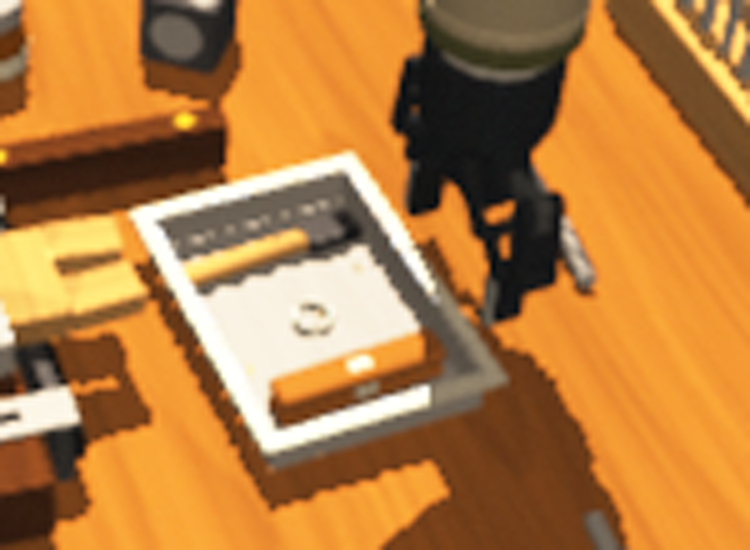

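The fingertips stand just behind the far lip; the right tip's bottom is near crop (505,318), i.e. pixel (351,213.6). I'll check its height against the projection.

```bash
python3 -c "
from h import *
for z in (.004,.017): print(z,proj('side',[[.6417,-.032,z],[.6417,-.043,z],[.663,-.032,z],[.6650,-.043,z]]).round(1).tolist())"
```

```text
0.004 [[343.8, 218.9], [345.5, 221.7], [350.8, 217.2], [353.2, 219.8]]
0.017 [[344.4, 215.7], [346.1, 218.5], [351.5, 214.0], [353.9, 216.6]]
```

>>> {"api": "play_rows", "payload": {"plan": [0, 0, 0, 0, 0, 0.004, 1, 0, 0, 0, 0, 0, 0.0075, 1, 0, 0, 0, 0, 0, 0.0095, 1, 0, 0, 0, 0.002, 0, 0.0095, 1, 0, 0, 0, 0.005, 0, 0.0095, 1, 0, 0, 0, 0.008, 0, 0.0095, 1, 0, 0, 0, 0.01, 0, 0.0095, 1, 0, 0, 0, 0.012, 0, 0.0095, 1, 0, 0, 0, 0.014, 0, 0.0095, 1, 0, 0, 0, 0.016, 0, 0.0095, 1, 0, 0, 0, 0.018, 0, 0.0095, 1]}}

```text
clock: 4.95
position: [0.6345, 0.012, 0.0089]
ee_rot: [-0.031, 1.0, 0.0, 0.0]
ft_force: [4.7, -0.4, -0.7]
grip_width: 1.0
grasp_force: 1.8
```

>>> {"api": "play_rows", "payload": {"plan": [0, 0, 0.3, 0.002, 0.0, 0, 1, 0, 0, 0.8, 0.005, 0.0, 0, 1, 0, 0, 1.3, 0.008, 0.0, 0, 1, 0, 0, 1.8, 0.011, 0.001, 0, 1, 0, 0, 2.3, 0.014, 0.001, 0, 1, 0, 0, 2.8, 0.017, 0.001, 0, 1, 0, 0, 3.3, 0.02, 0.001, 0, 1, 0, 0, 3.8, 0.023, 0.001, 0, 1, 0, 0, 4.3, 0.026, 0.002, 0, 1, 0, 0, 4.8, 0.029, 0.002, 0, 1, 0, 0, 5, 0.032, 0.002, 0, 1, 0, 0, 5, 0.035, 0.002, 0, 1, 0, 0, 5, 0.038, 0.002, 0, 1, 0, 0, 5, 0.04, 0.002, 0, 1]}}

```text
clock: 6.7
position: [0.5941, 0.0117, 0.0088]
ee_rot: [0.013, 1.0, 0.0, 0.0]
ft_force: [4.4, -0.2, 0.8]
grip_width: 0.998
grasp_force: 2.2
```

```bash
python3 -c "
from h import *
im=viewer.camera('top')
r,b=tray(im);print(r,b.round(1).tolist())
go(.57,.0119,.009,-1.5)
im=im[130:270,200:340,::-1]
cv2.imwrite('pics/t2.png',cv2.resize(im,None,fx=4,fy=4,interpolation=2))"
```

```text
tray bbox [237 172  16  55 373]
((514.7271728515625, 93.42767333984375), (32.75718688964844, 138.68089294433594), 88.28160858154297) [[444.8999938964844, 79.0999984741211], [583.5, 75.0], [584.5, 107.69999694824219], [445.8999938964844, 111.9000015258789]]
t6.75 turn [ 0.02 -0.01  0.03] shift [ 0.0239 -0.0004 -0.0002]
[-1.     0.026  0.   ] f [3.94 0.56 1.06] p [0.5939 0.0117 0.0088]
```

View pics/t2.png

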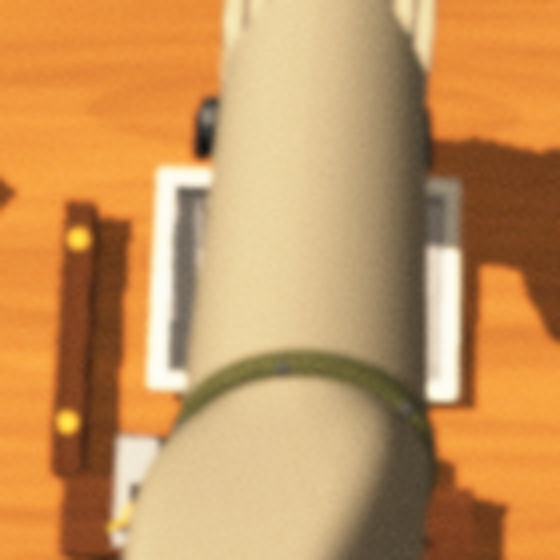

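The tray follows squarely: its left edge is at about y = 110 mm, yaw is about -1.7°, and the near lip is at x ≈ 445 mm, roughly 33 mm from the bar. I'll draw it closer.

>>> {"api": "play_rows", "payload": {"plan": [0, 0, 0, 0.002, 0, 0, 1, 0, 0, 0, 0.005, 0, 0, 1, 0, 0, 0, 0.008, 0, 0, 1, 0, 0, 0, 0.011, 0, 0, 1, 0, 0, 0, 0.014, 0, 0, 1, 0, 0, 0, 0.017, 0, 0, 1, 0, 0, 0, 0.02, 0, 0, 1, 0, 0, 0, 0.022, 0, 0, 1, 0, 0, 0, 0.023, 0, 0, 1, 0, 0, 0, 0.024, 0, 0, 1]}}

```text
clock: 8.0
position: [0.5702, 0.0122, 0.0088]
ee_rot: [0.013, 1.0, 0.0, 0.0]
ft_force: [4.5, -0.3, 0.2]
grip_width: 1.006
grasp_force: 2.2
```

>>> {"api": "play_rows", "payload": {"plan": [0, 0, 0, 0.001, 0, 0, 1, 0, 0, 0, 0.002, 0, 0, 1]}}

```text
clock: 8.25
position: [0.5682, 0.0122, 0.0088]
ee_rot: [0.013, 1.0, 0.0, -0.0]
ft_force: [4.0, 0.1, 0.9]
grip_width: 1.001
grasp_force: 2.2
```

>>> {"api": "play_rows", "payload": {"plan": [0, 0, 0, 0.001, 0, 0, 1, 0, 0, 0, 0.002, 0, 0, 1]}}

```text
clock: 8.5
position: [0.5662, 0.0123, 0.0088]
ee_rot: [0.013, 1.0, 0.0, 0.0]
ft_force: [4.6, -0.5, 0.7]
grip_width: 1.002
grasp_force: 2.2
```

>>> {"api": "play_rows", "payload": {"plan": [0, 0, 0, 0.0005, 0, 0, 1, 0, 0, 0, 0.001, 0, 0, 1, 0, 0, 0, 0.0015, 0, 0, 1]}}

```text
clock: 8.88
position: [0.5647, 0.0123, 0.0088]
ee_rot: [0.013, 1.0, 0.0, 0.0]
ft_force: [5.0, 0.8, 1.4]
grip_width: 0.997
grasp_force: 2.2
```

>>> {"api": "play_rows", "payload": {"plan": [0, 0, 0, 0.0005, 0, 0, 1, 0, 0, 0, 0.001, 0, 0, 1, 0, 0, 0, 0.0015, 0, 0, 1]}}

```text
clock: 9.25
position: [0.5633, 0.0124, 0.0088]
ee_rot: [0.013, 1.0, 0.0, 0.0]
ft_force: [4.7, 0.2, 0.1]
grip_width: 1.0
grasp_force: 2.4
```

>>> {"api": "play_rows", "payload": {"plan": [0, 0, 0, 0.0005, 0, 0, 1, 0, 0, 0, 0.001, 0, 0, 1]}}

```text
clock: 9.5
position: [0.5623, 0.0123, 0.0088]
ee_rot: [0.013, 1.0, 0.0, 0.0]
ft_force: [6.8, -0.4, -0.1]
grip_width: 0.999
grasp_force: 2.6
```

>>> {"api": "play_rows", "payload": {"plan": [0, 0, 0, 0.0003, 0, 0, 1, 0, 0, 0, 0.0007, 0, 0, 1]}}

```text
clock: 9.75
position: [0.5616, 0.0123, 0.0088]
ee_rot: [0.013, 1.0, 0.0, 0.0]
ft_force: [5.5, -1.0, 0.2]
grip_width: 1.001
grasp_force: 2.7
```

```bash
python3 -c "
from h import *
print(status.get_obs()['joint_pos'].round(2))
go(.58,.012,.009,-1.5);go(.58,.012,.10,-1.5);go(.484,-.112,.10,-91.5);go(.484,-.112,.10,88.5)"
```

```text
[-0.39  0.46  0.34  1.87 -0.2   0.84  1.6 ]
t9.75 turn [0.   0.02 0.02] shift [-0.0184  0.0001 -0.0002]
[-1.     0.026 -0.   ] f [ 5.52 -1.02  0.18] p [0.5616 0.0123 0.0088]
t9.75 turn [0.   0.02 0.02] shift [-0.0184  0.0001 -0.0912]
[-1.     0.026 -0.   ] f [ 5.52 -1.02  0.18] p [0.5616 0.0123 0.0088]
t9.75 turn [2.000e-02 1.000e-02 9.002e+01] shift [ 0.0744 -0.1263 -0.0912]
[-1.     0.026 -0.   ] f [ 5.52 -1.02  0.18] p [0.5616 0.0123 0.0088]
t9.75 turn [-1.000e-02  2.000e-02 -8.998e+01] shift [ 0.0744 -0.1263 -0.0912]
[-1.     0.026 -0.   ] f [ 5.52 -1.02  0.18] p [0.5616 0.0123 0.0088]
```

>>> {"api": "play_rows", "payload": {"plan": [0, 0, 0, -0.003, 0, 0, 1, 0, 0, 0, -0.01, 0, 0, 1, 0, 0, 0, -0.0184, 0, 0, 1, 0, 0, 0, -0.0184, 0, -0.02, 1, 0, 0, 0, -0.0184, 0, -0.055, 1, 0, 0, 0, -0.0184, 0, -0.085, 1, 0, 0, -8, -0.01, -0.01, -0.091, 1, 0, 0, -18, 0.0, -0.03, -0.091, 1, 0, 0, -28, 0.01, -0.045, -0.091, 1, 0, 0, -38, 0.02, -0.06, -0.091, 1, 0, 0, -48, 0.03, -0.075, -0.091, 1, 0, 0, -58, 0.045, -0.09, -0.091, 1, 0, 0, -68, 0.055, -0.105, -0.091, 1, 0, 0, -78, 0.065, -0.118, -0.091, 1, 0, 0, -86, 0.074, -0.1263, -0.091, 1, 0, 0, -90, 0.0744, -0.1263, -0.091, 1, 0, 0, -90, 0.0744, -0.1263, -0.091, 1, 0, 0, -90, 0.0744, -0.1263, -0.091, 1]}}

```text
clock: 12.0
position: [0.4773, -0.105, 0.0853]
ee_rot: [-0.632, 0.773, 0.023, -0.035]
ft_force: [0.7, 1.3, -4.3]
grip_width: 1.002
grasp_force: 0.0
```

```bash
python3 -c "
from h import *
im=viewer.camera('top')
r,b=tray(im);print(r,b.round(1).tolist())
go(.484,-.108,.009,88.5);print(status.get_obs()['joint_pos'].round(2))
a=im[130:270,200:340,::-1];w=viewer.camera('wrist')[:,:,::-1]
cv2.imwrite('pics/t3.png',np.hstack([cv2.resize(a,(400,400),interpolation=2),cv2.resize(w,(400,300))[:400].repeat(1,0) if 0 else cv2.copyMakeBorder(cv2.resize(w,(400,300)),0,100,0,0,0)]))"
```

```text
tray bbox [ 235  185   80   65 1543]
((469.1083679199219, 16.849502563476562), (194.2537384033203, 161.86788940429688), 89.63800811767578) [[387.6000061035156, -79.80000305175781], [549.4000244140625, -80.80000305175781], [550.7000122070312, 113.5], [388.79998779296875, 114.5]]
t12.05 turn [ 4.39 -0.82 -9.8 ] shift [-0.001  -0.0112  0.0776]
[-0.195 -0.981  0.021] f [-0.62 -2.27 -0.34] p [ 0.4788 -0.1064  0.0873]
[ 1.15  0.6  -1.28  1.88  0.61  1.23  2.59]
```

View pics/t3.png

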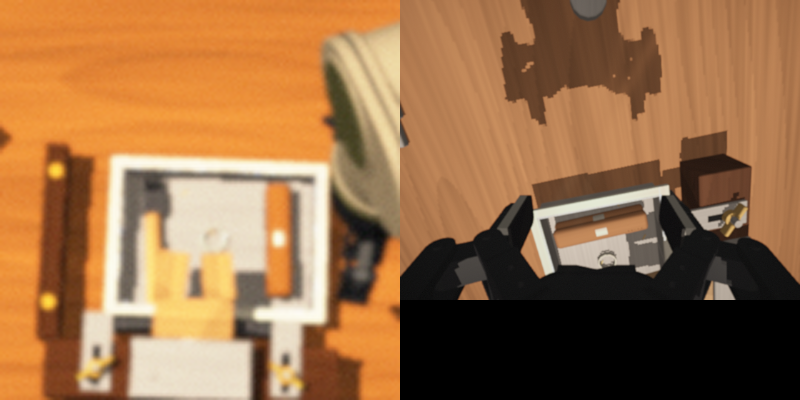

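The top view shows the tray with its near lip at the bar, corners about (110,158) to (328,165) in the crop, and the gripper to its right. Joint 7 hit its limit in this turn direction, so I'll turn back the other way.

>>> {"api": "play_rows", "payload": {"plan": [0, 0, 8, 0, 0, -0.01, 1, 0, 0, 18, 0, 0, -0.02, 1, 0, 0, 28, 0, 0, -0.02, 1, 0, 0, 38, 0, 0, -0.02, 1, 0, 0, 48, 0, 0, -0.02, 1, 0, 0, 58, 0, 0, -0.02, 1, 0, 0, 68, 0, 0, -0.02, 1, 0, 0, 78, 0, 0, -0.02, 1, 0, 0, 88, 0, 0, -0.02, 1, 0, 0, 98, 0, 0, -0.02, 1, 0, 0, 108, 0, 0, -0.02, 1, 0, 0, 118, 0, 0, -0.02, 1, 0, 0, 128, 0, 0, -0.02, 1, 0, 0, 138, 0, 0, -0.02, 1, 0, 0, 148, 0, 0, -0.02, 1, 0, 0, 158, 0, 0, -0.02, 1, 0, 0, 166, 0, 0, -0.02, 1, 0, 0, 170, 0, 0, -0.02, 1, 0, 0, 170, 0, 0, -0.02, 1]}}

```text
clock: 14.48
position: [0.4798, -0.1037, 0.1053]
ee_rot: [0.717, 0.696, -0.032, -0.026]
ft_force: [0.1, -0.6, -0.0]
grip_width: 1.002
grasp_force: 0.0
```

```bash
python3 -c "
from h import *
go(.484,-.108,.06,-91.5);go(.484,-.108,.009,-91.5);print(status.get_obs()['joint_pos'].round(2))"
```

```text
t14.47 turn [-4.68  0.55 -0.18] shift [-0.0037  0.008   0.0448]
[ 0.029  1.    -0.01 ] f [ 0.14 -0.56 -0.02] p [ 0.4798 -0.1037  0.1053]
t14.47 turn [-4.68  0.55 -0.18] shift [-0.0032  0.0122  0.0957]
[ 0.029  1.    -0.01 ] f [ 0.14 -0.56 -0.02] p [ 0.4798 -0.1037  0.1053]
[ 0.74  0.31 -0.72  1.88  0.24  1.12 -0.1 ]
```

>>> {"api": "play_rows", "payload": {"plan": [-2, 0.2, 0, -0.002, 0.003, 0.0, 1, -4.68, 0.55, -0.18, -0.004, 0.008, 0.005, 1, -4.68, 0.55, -0.18, -0.004, 0.008, 0.025, 1, -4.68, 0.55, -0.18, -0.004, 0.008, 0.045, 1, -4.68, 0.55, -0.18, -0.004, 0.008, 0.045, 1]}}

```text
clock: 15.1
position: [0.4826, -0.108, 0.0581]
ee_rot: [0.716, 0.698, -0.001, -0.002]
ft_force: [0.1, 0.5, 0.6]
grip_width: 1.0
grasp_force: 0.0
```

```bash
python3 -c "
from h import *
go(.484,-.108,.009,-91.5);print(status.get_obs()['joint_pos'].round(2))"
```

```text
t15.10 turn [-0.21 -0.11  0.11] shift [-0.0001  0.0015  0.0491]
[0.024 1.    0.002] f [0.12 0.48 0.59] p [ 0.4826 -0.108   0.0581]
[ 0.76  0.33 -0.71  1.96  0.27  0.94 -0.1 ]
```

>>> {"api": "play_rows", "payload": {"plan": [-0.2, -0.1, 0.1, 0, 0.0015, 0.015, 1, -0.2, -0.1, 0.1, 0, 0.0015, 0.035, 1, -0.2, -0.1, 0.1, 0, 0.0015, 0.045, 1, -0.2, -0.1, 0.1, 0, 0.0015, 0.049, 1, -0.2, -0.1, 0.1, 0, 0.0015, 0.049, 1, -0.2, -0.1, 0.1, 0.005, 0.0015, 0.049, 1, -0.2, -0.1, 0.1, 0.01, 0.0015, 0.049, 1, -0.2, -0.1, 0.1, 0.013, 0.0015, 0.049, 1, -0.2, -0.1, 0.1, 0.015, 0.0015, 0.049, 1, -0.2, -0.1, 0.1, 0.017, 0.0015, 0.049, 1, -0.2, -0.1, 0.1, 0.019, 0.0015, 0.049, 1, -0.2, -0.1, 0.1, 0.021, 0.0015, 0.049, 1]}}

```text
clock: 16.6
position: [0.4854, -0.0876, 0.0096]
ee_rot: [0.717, 0.697, 0.0, 0.001]
ft_force: [0.9, -3.7, -0.7]
grip_width: 0.995
grasp_force: 2.1
```

```bash
python3 -c "
from h import *
go(.484,-.06,.009,-91.5);print(status.get_obs()['grasp_force'])"
```

```text
t16.60 turn [ 0.09  0.02 -0.06] shift [ 0.0275 -0.0022  0.0006]
[ 0.027  1.    -0.   ] f [ 0.86 -3.72 -0.69] p [ 0.4854 -0.0876  0.0096]
2.122330069541931
```

>>> {"api": "play_rows", "payload": {"plan": [0, 0, 0, 0.002, 0, 0, 1, 0, 0, 0, 0.005, 0, 0, 1, 0, 0, 0, 0.008, 0, 0, 1, 0, 0, 0, 0.011, 0, 0, 1, 0, 0, 0, 0.014, 0, 0, 1, 0, 0, 0, 0.017, 0, 0, 1, 0, 0, 0, 0.019, 0, 0, 1, 0, 0, 0, 0.02, 0, 0, 1]}}

```text
clock: 17.6
position: [0.4858, -0.0668, 0.0095]
ee_rot: [0.716, 0.698, 0.001, 0.0]
ft_force: [1.1, -5.6, 0.7]
grip_width: 1.002
grasp_force: 2.4
```

```bash
python3 -c "
from h import *
im=viewer.camera('top')
r,b=tray(im);print(r,b.round(1).tolist())
go(.484,-.06,.009,-91.5)
cv2.imwrite('pics/t4.png',cv2.resize(im[150:270,200:340,::-1],None,fx=5,fy=5,interpolation=2))"
```

```text
tray bbox [ 235  191   49   59 1303]
((461.131591796875, 56.273921966552734), (114.56929779052734, 147.81094360351562), 88.42039489746094) [[385.70001220703125, 1.0], [533.4000244140625, -3.0], [536.5999755859375, 111.5], [388.79998779296875, 115.5999984741211]]
t17.65 turn [ 0.07 -0.02  0.01] shift [ 0.0066 -0.002   0.0005]
[0.026 1.    0.   ] f [ 1.4  -4.96  0.09] p [ 0.4858 -0.0667  0.0095]
```

View pics/t4.png

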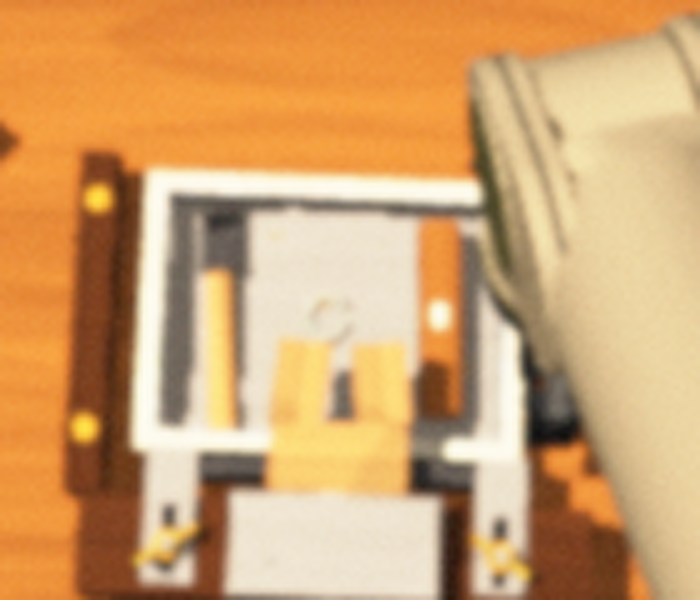

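The tray's left lip (crop column 133–147) is about 12 mm from the rail's inner edge (107–120), and the near lip is still at the bar. I'll continue slowly.

>>> {"api": "play_rows", "payload": {"plan": [0, 0, 0, 0.001, 0, 0, 1, 0, 0, 0, 0.003, 0, 0, 1, 0, 0, 0, 0.005, 0, 0, 1, 0, 0, 0, 0.006, 0, 0, 1, 0, 0, 0, 0.007, 0, 0, 1]}}

```text
clock: 18.27
position: [0.486, -0.06, 0.0095]
ee_rot: [0.716, 0.698, 0.001, 0.0]
ft_force: [0.9, -4.1, 0.2]
grip_width: 0.996
grasp_force: 2.5
```

>>> {"api": "play_rows", "payload": {"plan": [0, 0, 0, 0.0004, 0, 0, 1, 0, 0, 0, 0.0008, 0, 0, 1, 0, 0, 0, 0.0012, 0, 0, 1]}}

```text
clock: 18.65
position: [0.486, -0.0588, 0.0095]
ee_rot: [0.716, 0.698, 0.001, 0.0]
ft_force: [0.5, -5.8, 0.4]
grip_width: 0.999
grasp_force: 2.5
```

>>> {"api": "play_rows", "payload": {"plan": [0, 0, 0, 0.0004, 0, 0, 1, 0, 0, 0, 0.0008, 0, 0, 1, 0, 0, 0, 0.0012, 0, 0, 1]}}

```text
clock: 19.02
position: [0.4861, -0.0576, 0.0095]
ee_rot: [0.716, 0.698, 0.001, 0.0]
ft_force: [0.3, -4.9, 0.0]
grip_width: 0.999
grasp_force: 2.5
```

>>> {"api": "play_rows", "payload": {"plan": [0, 0, 0, 0.0002, 0, 0, 1, 0, 0, 0, 0.0004, 0, 0, 1]}}

```text
clock: 19.27
position: [0.4861, -0.0572, 0.0095]
ee_rot: [0.716, 0.698, 0.001, 0.0]
ft_force: [0.7, -5.0, 0.3]
grip_width: 1.0
grasp_force: 2.5
```

>>> {"api": "play_rows", "payload": {"plan": [0, 0, 0, 0.0002, 0, 0, 1, 0, 0, 0, 0.0004, 0, 0, 1]}}

```text
clock: 19.52
position: [0.4861, -0.0568, 0.0095]
ee_rot: [0.716, 0.698, 0.0, 0.0]
ft_force: [1.2, -4.4, 0.5]
grip_width: 0.995
grasp_force: 2.5
```

>>> {"api": "play_rows", "payload": {"plan": [0, 0, 0, 0.0002, 0, 0, 1, 0, 0, 0, 0.0004, 0, 0, 1]}}

```text
clock: 19.77
position: [0.4861, -0.0564, 0.0095]
ee_rot: [0.716, 0.698, 0.001, 0.0]
ft_force: [1.0, -5.0, 1.0]
grip_width: 1.0
grasp_force: 2.5
```

>>> {"api": "play_rows", "payload": {"plan": [0, 0, 0, 0.0002, 0, 0, 1, 0, 0, 0, 0.0004, 0, 0, 1]}}

```text
clock: 20.02
position: [0.4861, -0.056, 0.0095]
ee_rot: [0.716, 0.698, 0.001, 0.0]
ft_force: [1.1, -4.9, 0.4]
grip_width: 1.001
grasp_force: 2.5
```

>>> {"api": "play_rows", "payload": {"plan": [0, 0, 0, 0.0002, 0, 0, 1, 0, 0, 0, 0.0004, 0, 0, 1]}}

```text
clock: 20.27
position: [0.4861, -0.0556, 0.0095]
ee_rot: [0.716, 0.698, 0.0, 0.0]
ft_force: [1.0, -4.9, -0.3]
grip_width: 0.996
grasp_force: 2.5
```

>>> {"api": "play_rows", "payload": {"plan": [0, 0, 0, 0.0002, 0, 0, 1, 0, 0, 0, 0.0004, 0, 0, 1]}}

```text
clock: 20.52
position: [0.4862, -0.0552, 0.0096]
ee_rot: [0.716, 0.698, 0.001, 0.0]
ft_force: [1.1, -5.1, 0.5]
grip_width: 0.998
grasp_force: 2.5
```

>>> {"api": "play_rows", "payload": {"plan": [0, 0, 0, 0.0002, 0, 0, 1, 0, 0, 0, 0.0004, 0, 0, 1]}}

```text
clock: 20.78
position: [0.4861, -0.0548, 0.0096]
ee_rot: [0.716, 0.698, 0.001, 0.0]
ft_force: [1.2, -4.4, 0.3]
grip_width: 0.999
grasp_force: 2.5
```

```bash
python3 -c "
from h import *
im=viewer.camera('top')
cv2.imwrite('pics/t5.png',cv2.resize(im[170:260,205:305,::-1],None,fx=6,fy=6,interpolation=2))
go(.484,-.06,.009,-91.5)
h=cv2.cvtColor(im,cv2.COLOR_RGB2HSV)
for r in (200,215,230): print(r,im[r,212:236].sum(1).tolist())"
```

```text
t20.82 turn [ 0.07 -0.01 -0.01] shift [-0.0053 -0.002   0.0006]
[0.026 1.    0.   ] f [ 1.72 -4.57  1.3 ] p [ 0.4861 -0.0548  0.0096]
200 [427, 419, 381, 301, 233, 212, 227, 229, 219, 211, 237, 449, 678, 733, 733, 671, 501, 341, 315, 297, 300, 307, 307, 294]
215 [428, 387, 304, 231, 217, 222, 228, 222, 215, 218, 286, 516, 690, 733, 714, 583, 402, 319, 308, 321, 376, 506, 624, 663]
230 [409, 326, 240, 227, 227, 227, 209, 229, 254, 460, 686, 740, 741, 706, 560, 372, 306, 308, 307, 316, 419, 579, 652, 658]
```

>>> {"api": "play_rows", "payload": {"plan": [0, 0, 0, 0.0002, 0, 0, 1, 0, 0, 0, 0.0004, 0, 0, 1]}}

```text
clock: 21.08
position: [0.4862, -0.0544, 0.0096]
ee_rot: [0.716, 0.698, 0.001, 0.0]
ft_force: [1.7, -5.0, 0.2]
grip_width: 0.999
grasp_force: 2.5
```

>>> {"api": "play_rows", "payload": {"plan": [0, 0, 0, 0.0002, 0, 0, 1, 0, 0, 0, 0.0004, 0, 0, 1]}}

```text
clock: 21.32
position: [0.4861, -0.054, 0.0095]
ee_rot: [0.716, 0.698, 0.001, 0.0]
ft_force: [2.1, -5.6, -0.2]
grip_width: 1.002
grasp_force: 2.5
```

>>> {"api": "play_rows", "payload": {"plan": [0, 0, 0, 0.0002, 0, 0, 1, 0, 0, 0, 0.0004, 0, 0, 1]}}

```text
clock: 21.58
position: [0.4862, -0.0536, 0.0096]
ee_rot: [0.716, 0.698, 0.001, 0.0]
ft_force: [0.6, -4.8, -0.3]
grip_width: 1.0
grasp_force: 2.5
```

>>> {"api": "play_rows", "payload": {"plan": [0, 0, 0, 0.0002, 0, 0, 1, 0, 0, 0, 0.0004, 0, 0, 1]}}

```text
clock: 21.82
position: [0.4862, -0.0532, 0.0096]
ee_rot: [0.716, 0.698, 0.001, 0.0]
ft_force: [1.5, -5.2, 0.4]
grip_width: 0.997
grasp_force: 2.5
```

>>> {"api": "play_rows", "payload": {"plan": [0, 0, 0, 0.0002, 0, 0, 1, 0, 0, 0, 0.0004, 0, 0, 1]}}

```text
clock: 22.08
position: [0.4862, -0.053, 0.0095]
ee_rot: [0.716, 0.698, 0.0, 0.0]
ft_force: [1.2, -6.8, 1.3]
grip_width: 1.004
grasp_force: 3.1
```

>>> {"api": "play_rows", "payload": {"plan": [0, 0, 0, 0.0002, 0, 0, 1, 0, 0, 0, 0.0004, 0, 0, 1]}}

```text
clock: 22.32
position: [0.4861, -0.053, 0.0095]
ee_rot: [0.716, 0.698, 0.0, 0.001]
ft_force: [0.9, -7.6, -0.4]
grip_width: 0.999
grasp_force: 3.8
```

>>> {"api": "play_rows", "payload": {"plan": [0, 0, 0, 0.0002, 0, 0, 1, 0, 0, 0, 0.0004, 0, 0, 1]}}

```text
clock: 22.58
position: [0.4862, -0.053, 0.0096]
ee_rot: [0.717, 0.698, 0.0, 0.001]
ft_force: [0.8, -9.2, 0.8]
grip_width: 1.002
grasp_force: 4.4
```

>>> {"api": "play_rows", "payload": {"plan": [0, 0, 0, 0.0002, 0, 0, 1, 0, 0, 0, 0.0004, 0, 0, 1]}}

```text
clock: 22.82
position: [0.4861, -0.0529, 0.0096]
ee_rot: [0.717, 0.697, -0.0, 0.001]
ft_force: [0.8, -10.1, 1.2]
grip_width: 1.0
grasp_force: 5.1
```

The tray is against the rail: about 5 N of force above friction, with soft arm compliance. I'll back off and go behind the far lip again.

```bash
python3 -c "
from h import *
go(.487,-.075,.009,-91.5);go(.487,-.075,.10,-91.5);go(.582,.045,.1,-1.5);print(status.get_obs()['joint_pos'].round(2))"
```

```text
t22.82 turn [ 0.06  0.07 -0.06] shift [-0.022   0.0015  0.0006]
[ 0.027  1.    -0.001] f [  0.81 -10.15   1.25] p [ 0.4861 -0.0529  0.0096]
t22.82 turn [ 0.06  0.07 -0.06] shift [-0.0221  0.0015 -0.0904]
[ 0.027  1.    -0.001] f [  0.81 -10.15   1.25] p [ 0.4861 -0.0529  0.0096]
t22.82 turn [-1.000e-02  1.100e-01 -9.006e+01] shift [ 0.1004  0.0932 -0.0905]
[ 0.027  1.    -0.001] f [  0.81 -10.15   1.25] p [ 0.4861 -0.0529  0.0096]
[ 0.63  0.41 -0.7   2.01  0.35  0.84 -0.29]
```

>>> {"api": "play_rows", "payload": {"plan": [0, 0, 0, -0.002, 0, 0, 1, 0, 0, 0, -0.008, 0, 0, 1, 0, 0, 0, -0.018, 0, 0, 1, 0, 0, 0, -0.022, 0, -0.01, 1, 0, 0, 0, -0.022, 0, -0.045, 1, 0, 0, 0, -0.022, 0.0, -0.08, 1, 0, 0, -6, -0.015, 0.01, -0.09, 1, 0, 0, -16, 0, 0.03, -0.09, 1, 0, 0, -26, 0.015, 0.045, -0.09, 1, 0, 0, -36, 0.03, 0.06, -0.09, 1, 0, 0, -46, 0.045, 0.07, -0.09, 1, 0, 0, -56, 0.06, 0.08, -0.09, 1, 0, 0, -66, 0.075, 0.088, -0.09, 1, 0, 0, -76, 0.09, 0.093, -0.09, 1, 0, 0, -84, 0.098, 0.093, -0.09, 1, 0, 0, -90, 0.1, 0.093, -0.09, 1, 0, 0, -90, 0.1, 0.093, -0.09, 1, 0, 0, -90, 0.1, 0.093, -0.09, 1]}}

```text
clock: 25.08
position: [0.5817, 0.0456, 0.1]
ee_rot: [0.014, 1.0, 0.0, 0.001]
ft_force: [0.2, -0.2, -0.0]
grip_width: 0.998
grasp_force: 0.0
```

```bash
python3 -c "
from h import *
go(.578,.048,.009,-1.5);print(status.get_obs()['joint_pos'].round(2))
im=viewer.camera('top');r,b=tray(im);print(r,b.round(1).tolist())
w=viewer.camera('wrist')[:,:,::-1]
cv2.imwrite('pics/t6.png',np.hstack([cv2.resize(im[160:260,200:300,::-1],(400,400),interpolation=2),cv2.copyMakeBorder(cv2.resize(w,(400,300)),0,100,0,0,0)]))"
```

```text
t25.07 turn [ 0.01  0.08 -0.16] shift [0.0039 0.0022 0.091 ]
[-1.     0.029 -0.001] f [ 0.2  -0.24 -0.04] p [0.5817 0.0456 0.1   ]
[ 0.62  0.58 -1.01  1.7   0.53  1.16  1.01]
tray bbox [ 235  191   43   59 1278]
((462.04217529296875, 63.69786834716797), (145.79042053222656, 104.2349853515625), 0.4105411469936371) [[388.79998779296875, 115.30000305175781], [389.5, 11.100000381469727], [535.2999877929688, 12.100000381469727], [534.5999755859375, 116.30000305175781]]
```

View pics/t6.png

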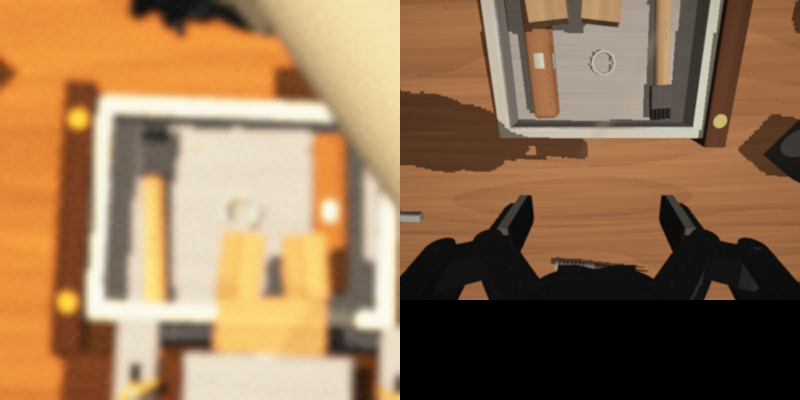

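The tray is flush with the rail and its near lip is at the bar. The far lip runs from (140,192) to (425,195) in wrist pixels, and the bench behind it is clear.

```bash
python3 -c "
from h import *
print(ray('wrist',[(140,192),(425,195)],.028).round(4).tolist())"
```

```text
[[0.5474, -0.0433], [0.5549, 0.1485]]
```

>>> {"api": "play_rows", "payload": {"plan": [0, 0, 0, 0, 0.002, 0.015, 1, 0, 0, 0, -0.002, 0.002, 0.045, 1, 0, 0, 0, -0.002, 0.002, 0.075, 1, 0, 0, 0, -0.002, 0.002, 0.088, 1, 0, 0, 0, -0.002, 0.002, 0.091, 1, 0, 0, 0, -0.002, 0.002, 0.091, 1]}}

```text
clock: 25.92
position: [0.5843, 0.0482, 0.0093]
ee_rot: [0.013, 1.0, 0.0, 0.001]
ft_force: [0.1, -0.2, -0.1]
grip_width: 0.999
grasp_force: 0.0
```

>>> {"api": "play_rows", "payload": {"plan": [0, 0, 0, 0.004, 0, 0, 1, 0, 0, 0, 0.01, 0, 0, 1, 0, 0, 0, 0.015, 0, 0, 1, 0, 0, 0, 0.018, 0, 0, 1, 0, 0, 0, 0.02, 0, 0, 1, 0, 0, 0, 0.021, 0, 0, 1, 0, 0, 0, 0.022, 0, 0, 1]}}

```text
clock: 26.8
position: [0.5625, 0.0485, 0.0088]
ee_rot: [0.013, 1.0, 0.0, 0.001]
ft_force: [4.1, -0.8, -3.1]
grip_width: 0.999
grasp_force: 1.9
```

>>> {"api": "play_rows", "payload": {"plan": [0, 0, 0, 0.0004, 0, 0, 1, 0, 0, 0, 0.0008, 0, 0, 1]}}

```text
clock: 27.05
position: [0.5619, 0.0485, 0.0089]
ee_rot: [0.013, 1.0, 0.0, 0.001]
ft_force: [5.8, -0.8, -3.4]
grip_width: 1.001
grasp_force: 3.5
```

>>> {"api": "play_rows", "payload": {"plan": [0, 0, 0, 0.0004, 0, 0, 1, 0, 0, 0, 0.0008, 0, 0, 1]}}

```text
clock: 27.3
position: [0.5618, 0.0485, 0.0091]
ee_rot: [0.013, 1.0, 0.0, 0.002]
ft_force: [9.0, 0.4, -3.5]
grip_width: 0.998
grasp_force: 4.8
```

>>> {"api": "play_rows", "payload": {"plan": [0, 0, 0, 0.0004, 0, 0, 1, 0, 0, 0, 0.0008, 0, 0, 1]}}

```text
clock: 27.55
position: [0.5618, 0.0485, 0.0095]
ee_rot: [0.013, 1.0, 0.001, 0.003]
ft_force: [11.9, -0.0, -3.6]
grip_width: 1.0
grasp_force: 6.1
```

>>> {"api": "play_rows", "payload": {"plan": [0, 0, 0, 0, 0, 0.0005, 1, 0, 0, 0, 0, 0, 0.001, 1]}}

```text
clock: 27.8
position: [0.5619, 0.0485, 0.0087]
ee_rot: [0.013, 1.0, 0.0, 0.003]
ft_force: [9.0, -0.4, 1.6]
grip_width: 1.002
grasp_force: 4.6
```

```bash
python3 -c "
from h import *
go(.5615,.0485,.009,-1.5);o=status.get_obs();print(o['torque'].round(2),o['grasp_force'])"
```

```text
t27.80 turn [ 0.06  0.34 -0.04] shift [ 0.0004 -0.     -0.0003]
[-1.     0.027 -0.006] f [ 8.96 -0.43  1.56] p [0.5619 0.0485 0.0087]
[-0.2  -1.74 -0.09] 4.625803604722023
```

>>> {"api": "play_rows", "payload": {"plan": [0, 0, 0, 0.0004, 0, 0.0001, 1, 0, 0, 0, 0.0008, 0, 0.0002, 1]}}

```text
clock: 28.05
position: [0.5618, 0.0485, 0.0088]
ee_rot: [0.014, 1.0, 0.001, 0.004]
ft_force: [13.7, 0.3, -1.4]
grip_width: 1.002
grasp_force: 6.9
```

>>> {"api": "play_rows", "payload": {"plan": [0, 0, 0, 0.0004, 0, 0.0001, 1, 0, 0, 0, 0.0006, 0, 0.0002, 1]}}

```text
clock: 28.3
position: [0.5618, 0.0485, 0.0088]
ee_rot: [0.014, 1.0, 0.001, 0.004]
ft_force: [15.0, 0.1, -1.7]
grip_width: 1.001
grasp_force: 7.7
```

It's rigid at x = 0.5618, 3 mm past first touch, so the strip is fully squeezed. I'll hold it, then ease off.

>>> {"api": "play_rows", "payload": {"plan": [0, 0, 0, 0, 0, 0, 1, 0, 0, 0, 0, 0, 0, 1, 0, 0, 0, 0, 0, 0, 1, 0, 0, 0, 0, 0, 0, 1]}}

```text
clock: 28.8
position: [0.5618, 0.0486, 0.0088]
ee_rot: [0.014, 1.0, 0.001, 0.004]
ft_force: [13.7, -0.4, -1.2]
grip_width: 0.997
grasp_force: 7.5
```

>>> {"api": "play_rows", "payload": {"plan": [0, 0, 0, -0.001, 0, 0, 1, 0, 0, 0, -0.002, 0, 0, 1, 0, 0, 0, -0.003, 0, 0, 1, 0, 0, 0, -0.004, 0, 0, 1, 0, 0, 0, -0.006, 0, 0, 1, 0, 0, 0, -0.01, 0, 0, 1, 0, 0, 0, -0.018, 0, 0, 1, 0, 0, 0, -0.022, 0, -0.002, 1, 0, 0, 0, -0.022, 0, -0.025, 1, 0, 0, 0, -0.022, 0, -0.065, 1, 0, 0, 0, -0.022, 0, -0.105, 1, 0, 0, 0, -0.022, 0, -0.125, 1, 0, 0, 0, -0.022, 0, -0.13, 1, 0, 0, 0, -0.022, 0, -0.13, 1]}}

```text
clock: 30.55
position: [0.5795, 0.0478, 0.1367]
ee_rot: [0.013, 1.0, 0.0, 0.0]
ft_force: [-0.3, 0.2, -1.4]
grip_width: 0.997
grasp_force: 0.0
```

```bash
python3 -c "
from h import *
from scipy.stats import linregress
go(.5615,.0485,.009,-1.5)
im=viewer.camera('top');w=viewer.camera('wrist');cv2.imwrite('pics/end.png',im[:,:,::-1])
h=cv2.cvtColor(w,cv2.COLOR_RGB2GRAY);b=w[...,2].astype(int)
# tray edges by saturation, wrist view
s=cv2.cvtColor(w,cv2.COLOR_RGB2HSV)
m=((s[...,1]<80)&(s[...,2]>60)).astype(np.uint8);m[230:]=0
n,l,st,_=cv2.connectedComponentsWithStats(m);i=1+np.argmax(st[1:,4]);print(st[i])
ys,xs=np.where(l==i)
cols=np.arange(st[i,0]+15,st[i,0]+st[i,2]-15,5)
e=np.array([(c,ys[xs==c].max()+.5) for c in cols if (xs==c).any()])
p=ray('wrist',e,.028);k=linregress(p[:,1],p[:,0]);print('far lip x@y.05',k.slope*.05+k.intercept,'yaw',-np.degrees(np.arctan(k.slope)),k.rvalue)
g=im[...,2].astype(int)
L=[]
for r in range(195,238,3):
    a=g[r,214:232]; j=np.argmax(np.diff(a)); L.append((214+j+.5,r))
p=ray('top',L,.028);k=linregress(p[:,0],p[:,1]);print('left lip y@x.48',k.slope*.48+k.intercept,'yaw',np.degrees(np.arctan(k.slope)))
"
```

```text
t30.55 turn [ 0.    0.03 -0.  ] shift [0.0181 0.0002 0.1277]
[-1.     0.026 -0.   ] f [-0.31  0.22 -1.42] p [0.5795 0.0478 0.1367]
[  135     0   288   186 36376]
far lip x@y.05 0.5482490102370431 yaw -2.062410718720193 0.28462278160284954
left lip y@x.48 0.147491942951181 yaw -2.3957309356036687
```

```bash
python3 -c "
from h import *
im=cv2.imread('pics/end.png').astype(float);g=im.sum(2)
def cross(a,lev,up):
    for j in range(len(a)-1):
        if (a[j]<lev<=a[j+1]) if up else (a[j]>lev>=a[j+1]): return j+(lev-a[j])/(a[j+1]-a[j])
def fit(P,z,ax):
    p=ray('top',P,z)*1000;k=np.polyfit(p[:,ax],p[:,1-ax],1)
    r=p[:,1-ax]-np.polyval(k,p[:,ax]);o=abs(r)<1.2*r.std()+.3
    k=np.polyfit(p[o,ax],p[o,1-ax],1);return np.degrees(np.arctan(k[0])).round(2),k.round(3),r.std().round(2)
f=lambda lo,hi,lev,up,rows:[(lo+c,r) for r in rows for c in [cross(g[r,lo:hi],lev,up)] if c is not None]
R=range(192,236)
print('left lip',fit(f(216,232,470,1,R),.028,0))
print('rail outer',fit(f(206,222,320,0,range(184,244)),.034,0))
v=lambda lo,hi,lev,up,cols:[(c,lo+y) for c in cols for y in [cross(g[lo:hi,c],lev,up)] if y is not None]
for n,c in (('far lip',range(228,262)),): 
    print(n,fit(v(176,192,560,1,c),.028,1),[round(y,1) for _,y in v(176,192,560,1,c)][::4])
cols=[*range(243,252),*range(285,292)]
print('bar/near lip',fit([(c,250-y) for c in cols for y in [cross(g[250:226:-1,c],450,1)] if y],.028,1))
print('beam near edge',fit([(c,y) for c,y in v(258,280,330,1,range(220,310,3))],.042,1))
"
```

```text
left lip (np.float64(-1.66), array([-2.90000e-02,  1.61153e+02]), np.float64(0.76))
rail outer (np.float64(-1.48), array([-2.60000e-02,  1.79684e+02]), np.float64(3.59))
far lip (np.float64(1.5), array([2.60000e-02, 5.50599e+02]), np.float64(0.16)) [np.float64(183.3), np.float64(183.2), np.float64(183.4), np.float64(183.6), np.float64(183.7), np.float64(184.0), np.float64(184.2), np.float64(184.2), np.float64(184.3)]
bar/near lip (np.float64(1.18), array([2.10000e-02, 4.08114e+02]), np.float64(0.77))
beam near edge (np.float64(2.17), array([3.80000e-02, 3.28034e+02]), np.float64(7.13))
```

The tray's yaw (about -1.5 to -1.7°) matches the rail's (-1.5°), so it sits square. The robot is clear, so I'm handing in.

```bash
python3 -c "
from workcell import manip
print(manip.hand_in())"
```

```text
the job is handed in; nothing more can be done
None
```

I handed in the job at about 31 s of robot time: the tray lies square against the guide rail and was pressed onto the stop bar (roughly 9–10 N above friction, the strip by feel fully squeezed), with the arm withdrawn and touching nothing; the fingers did push up on the far lip with about 3.5 N early in that press, and I did not re-measure the strip or the bystanders at the end.

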